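# Press a new label onto a paperback and keep it pressed

## Robot

A 6-joint arm with a two-finger parallel gripper is mounted at the origin on the work surface. World frame = base frame: x ahead of the robot, y to its left, z up, the work surface at z = 0. Lengths are in m, angles in degrees, forces in N, time in s.
With the tool pointing down it reaches from about 0.4 to 0.825 m from the base axis. Payload 7 kg.
Tool frame: the origin (TCP) lies midway between the tips of the shut fingers; the grasp point (between the pads) lies ctrl.grasp_offset behind it (ctrl.grasp_offset is the distance from the TCP to the grasp point, in m); z points along the fingers, y is the line along which they close (so a half turn about z gives the same grasp; the last joint's range is limited). The gripper opens to 88 mm and grips with 3 to 60 N. Pads are 19 mm wide; open, the fingers measure 130 mm over their backs; the gripper's body (78 mm by 193 mm) begins 47 mm behind the grasp point.
Start: joints at [89.674, 20.546, 0.682, 0, -70.136, -16.507], TCP at [0.195, 0.646, 0.227] pointing down, gripper open.
Joint ranges: [-176.03, 176.03], [-82.01, 121.73], [-58.28, 71.71], [-173.87, 95.51], [-174.79, -0.11], [-173.66, 173.66]. Speed limits (degrees/s): [136.94, 136.94, 172.46, 180, 180, 180].

## Interface

Orientations are given as [roll, pitch, yaw] about the fixed x, y, z axes, in that order (R = Rz(yaw) Ry(pitch) Rx(roll)).
In Python, from plant import ctrl gives the robot as it stands. The module is installed in compiled form; this text tells all that it offers.
- The arm moves only by the tool send_rows, never from a script. Its argument "increments" is a list that holds one entry, the list of rows, each a list of 4 numbers: the shift along the world's x, y, z normalised to -1 to 1, where 1 is 0.2 m, then the turn about the world's z normalised to -1 to 1, where 1 is 1.5 rad. In form: [[[x, y, z, roll], ...]]. A call has 1 to 12 rows; each row is the pose to reach, as a shift and turn from the pose commanded when the call began; what a row does not reach only later rows make up. A row lasts 1/8 s, in which the tool goes at most 62.5 mm and 10.7 degrees, less where a joint would pass 70% of its speed; a pose out of reach is approached as far as the arm can. A call with a number of a shift or a turn outside -1 to 1 is refused whole. A call with a gripper value outside its range is refused whole. "jaw" is the opening, from 0 (shut) to 1 (fully open), set as the call begins (left out, the last holds). The fingers move at their own pace and stop on an object; the grip force is fixed at half the most. Time passes only in rows, so rows that repeat a pose let the fingers close. It gives the time, the measured TCP pose, the force, the opening and the grip force at its end, in the units of the state.
- ctrl.get_obs(): the state, without advancing time (a new reading comes with each control period).
- ctrl.snapshot(name): name is "side" or "top"; returns the picture (420x560x3 uint8, red, green, blue); there is no depth.
- ctrl.calibration(name): a dict with "mtx" (3x3 intrinsics, pixels), "eye" and "attitude" of the camera in the world. Camera axes: x right, y up, looking along -z (the intrinsics and any distortion apply to the point x, -y, -z); pixel columns grow to the right and rows downward; lengths in m; the calibration is good to about 2 mm. A picture is of the moment at which its call begins. calibration takes no time and is no camera call.
- ctrl.close_job(): hands the job in; it is judged then, once.
Trained networks look in the newest picture that a camera, given by its name, has taken for a name from the list of things; names that differ only in an ending like _2 or _b are one class to them, and where a whole thing is asked for, a point or a joint stands for the part that bears it (a point fixed in the world has none). Each returns a list of dicts, best first, with "conf" (0 to 1); they miss things now and then, are a little off and sometimes report something else, mostly with a low value. They report only what shows in the picture. A call takes as long as a camera call. They do not tell look-alikes from the thing itself.
- ctrl.trace(thing, camera): "mask" (420x560 bool, what is visible of it) and "bbox" ([left, top, right, bottom] in pixels, round what is visible of it).
- ctrl.spot_point(thing, camera): "pixel" ([row, column] in pixels: a listed point, or the origin of a listed thing).
The state is a dict: "clock": time; "joint_pos": joint angles; "qvel": joint speeds; "tau": joint torques, N m; "tool_pos": TCP position; "orientation": TCP orientation; "force": force on the tool from outside, world axes, zero at the start; "moment": the same for the moment, N m; "opening": finger opening in m; "gripper_force": force on a finger pad.
Only numpy, scipy, OpenCV 4.12 (cv2) and the standard library are available. Lean on these libraries where they do the work, as an engineer would, in place of code of your own. Each camera call takes 0.05 s, during which the arm holds its last target. There are 200 camera calls.

## Task

Slide the pink paperback along the bed of the label press until you feel it seat fully home against the end stop. Then press the black knob of the press down until the lower edge of its skirt stands in the green band, never down into the red, so that the pad squeezes the label onto the cover, and finish while still holding the knob there. Leave the other things on the table where they are.

Things in the scene. Friction and masses are not known exactly. Their poses are not given: they have to be found in the camera images.
- press: Label press fixed to the table: grey bed 360 x 150 mm, its surface at z 12 mm, open at one end (x -195), blue C-arm at the other. Origin on the table; x points along the bed towards the stop, z up. Side rails 8 mm high, inner faces at y +-56 mm, x -190 to 60. Blue column at x 112 to 162; its 46 mm wide arm (z 68 to 90 mm) reaches over the bed to x 29 and carries the plunger at x 55, y 0.
- stop (a point): Middle of the face of the dark steel end stop that the book's end must touch: x 100, y 0, z 24 mm in the press's frame. The stop is 20 mm high, 124 mm wide, rigid.
- book: Pink paperback flat on the bed between the rails: 172 mm long (its x, towards the stop), 106 wide, 24 thick, 0.15 to 0.31 kg; white label near the leading end, which starts just before or under the arm. Origin: centre of its underside; the end to push is 86 mm behind it. Starts 35 to 85 mm short of the stop; home, the origin is 86 mm before the stop face. Slides with 1 to 3 N.
- plunger_travel (a joint): Downward travel of the steel stem with the pad, m: 0 with the spring fully up; the pad meets a 24 mm book at 0.014. Light return spring: about 1.5 N to start, about 2.5 N at 0.014.
- knob_travel (a joint): Downward travel of the black knob over the stem, m: 0 as it stands, 0.020 at its end. Spring 0.5 N per mm, 4 N preload: it hardly gives until the pad rests on the book, then its skirt slides over the bands on the stem: white 0 to 0.007, green 0.007 to 0.015, red 0.015 to 0.020. In mid green (0.011) the push is about 9 N.
- knob_top (a point): Centre of the knob's flat top, moving with it: at 157 mm above the table when up (press x 55, y 0). Cap 42 mm across, 12 mm thick, over a 28 mm wide skirt whose lower edge is 27 mm below the top. With the pad on the book and the skirt in mid green the top is 25 mm lower, at 132 mm.
- knob: The black knob, which the fingers press: a 42 mm wide cap, 12 mm thick, over a 28 mm wide skirt; its origin is the centre of the skirt's lower edge, 27 mm below the top.
- plunger: Plunger: steel stem with a black rubber pad at its foot, 32 mm across, 12 mm thick, and white, green and red bands below the knob; origin at the centre of the pad's underside, 50 mm above the table when up.
- bookend: Bystander: blue L-shaped steel bookend, foot 100 x 120 mm, upright plate 142 mm high; origin under the foot's centre.
- label_roll: Bystander: white roll of labels lying flat, 84 mm across, 34 mm high, 40 mm hole; origin at the centre of its underside.
- other_book: Bystander: teal paperback lying flat, 178 x 110 x 30 mm; origin at the centre of its underside.
- pen_pot: Bystander: empty blue ceramic pot, 76 mm across, 90 mm high; origin at the centre of its underside.
Things that resemble listed ones, but are neither listed nor needed, are in the scene too. Leave any orange look-alike of the book alone.

How it is judged:
By the outcome, as a careful person would: the job done as asked, in the order asked, and still so for the second after the job is handed in, while the arm keeps its last pose, push and grip.
It also fails if it takes over 42 s, if anything falls off the work surface, if the arm or the gripper's body presses on something with over 40 N, if the wrist force passes 120 N, or if a joint passes its speed limit or range.

## Working session

There is one attempt and no reset: what is moved stays moved. The work goes in short steps, Python scripts to look and compute and a tool call to move; the robot and the scene stay as the last step left them, time stands still between calls to the robot, and variables do not carry over. Pictures are saved under pics/ and viewed, at most 10 in all, crops included, and the job is handed in when it is done.

Besides the shell and the picture viewer there is one more tool, called after "Emit:" as name(argument=value, ...) on one line, values as JSON. send_rows: Moves the arm, as the interface text tells. Its arguments: {"type":"object","properties":{"increments":{"type":"array"},"jaw":{"type":"number"}},"required":["increments"]}

```bash
mkdir -p pics; cat > h.py <<'E'
import numpy as np, cv2
from plant import ctrl
def P(cam):
    c=ctrl.calibration(cam); return c
def rot(c):
    a=np.array(c["attitude"],float)
    if a.shape==(3,3): return a
    from scipy.spatial.transform import Rotation as R
    return R.from_euler('xyz',a,degrees=True).as_matrix() if a.size==3 else None
def ray(cam,rc):
    c=P(cam);K=np.array(c["mtx"]);d=np.linalg.solve(K,[rc[1],rc[0],1.]);d=rot(c)@(d*[1,-1,-1]);return np.array(c["eye"]),d
def at_z(cam,rc,z):
    e,d=ray(cam,rc);return e+d*(z-e[2])/d[2]
def proj(cam,p):
    c=P(cam);q=rot(c).T@(np.array(p)-c["eye"]);q=np.array(c["mtx"])@(q*[1,-1,-1]);return (q/q[2])[[1,0]]
E
python3 - <<'E'
from h import *
for n in("top","side"):
    print(ctrl.calibration(n)); im=ctrl.snapshot(n); cv2.imwrite(f"pics/{n}0.png",im[:,:,::-1])
    for t in("book","press","knob","knob_top","stop","plunger"):
        try: print(n,t,[(np.round(d["pixel"],1),round(d["conf"],2)) for d in ctrl.spot_point(t,n)])
        except Exception as e: print(t,e)
print(ctrl.get_obs())
E
```

```text
{'mtx': array([[515.69209527,   0.        , 278.31052889],
       [  0.        , 515.69209527, 205.38118406],
       [  0.        ,   0.        ,   1.        ]]), 'eye': array([0.41644476, 0.04066136, 1.28376937]), 'attitude': array([ 3.47053037e+00, -6.20888007e-02, -9.16439553e+01])}
top book [(array([245.8, 397.3]), 0.9), (array([196.3, 287.6]), 0.73), (array([295.6, 216.5]), 0.56)]
top press [(array([188.5, 264.9]), 0.93)]
top knob [(array([181. , 235.5]), 0.69), (array([143.6, 327.9]), 0.43)]
top knob_top [(array([180.9, 237.4]), 0.7), (array([196. , 285.1]), 0.55)]
top stop [(array([182.5, 222.6]), 0.87)]
top plunger [(array([183.7, 237.9]), 0.65)]
{'mtx': array([[414.78419679,   0.        , 277.23189347],
       [  0.        , 414.78419679, 211.45189329],
       [  0.        ,   0.        ,   1.        ]]), 'eye': array([ 0.2356309 , -0.52967874,  0.75402507]), 'attitude': array([ 45.16211103,  -0.1026896 , -25.13649858])}
side book [(array([387.4, 289.5]), 0.93), (array([253.2, 287.6]), 0.63)]
side press []
side knob [(array([179.7, 275.7]), 0.75), (array([161.9, 267.3]), 0.27)]
side knob_top [(array([172.7, 274.9]), 0.64)]
side stop [(array([200.7, 271.3]), 0.84)]
side plunger [(array([207.2, 273.8]), 0.86)]
{'clock': 0.7, 'joint_pos': array([ 8.96750275e+01,  2.05427086e+01,  6.82013071e-01, -1.46954784e-03,
       -7.01353947e+01, -1.65094818e+01]), 'qvel': array([-0.04464416, -0.03849192, -0.050823  , -0.01223616,  0.01750826,
        0.07490725]), 'tau': array([-4.82796149e-04, -5.82167423e+01,  2.93256086e+01,  7.00153157e+00,
        1.25028213e-02, -1.51069258e-05]), 'tool_pos': array([0.19545833, 0.64605638, 0.22659828]), 'orientation': array([-1.79996644e+02,  2.43621456e-03, -1.68349535e+01]), 'force': array([-0.25695696, -0.49139114,  0.15815265]), 'moment': array([ 0.00042091,  0.02023382, -0.05823925]), 'gripper_force': 0.0, 'opening': 0.08753379369079554}
```

View pics/top0.png

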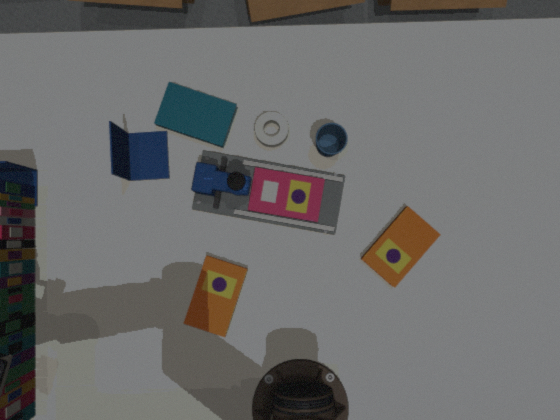

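View pics/side0.png

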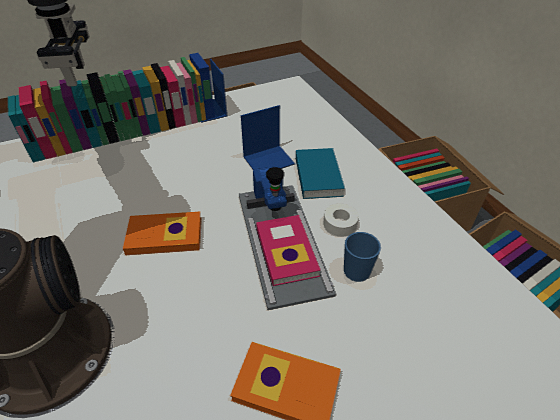

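The top view shows the press running from its open end (about col 340, row 205) to the blue column (about col 205, row 180). The pink book is centred near (287,194) and the knob near (236,181). The orange books are look-alikes. Next I'll fit the press pose.

```bash
cat > fit.py <<'E'
from h import *
from scipy.optimize import least_squares
ob=[]
ims={n:ctrl.snapshot(n) for n in("top","side")}
for n in ims:
    for t,p in(("knob_top",(55,0,157)),("stop",(100,0,24)),("knob",(55,0,130)),("plunger",(55,0,50)),("press",(0,0,0))):
        r=ctrl.spot_point(t,n)
        if r and r[0]["conf"]>.5: ob.append((n,np.array(p)/1e3,r[0]["pixel"],t))
def W(s,p): c,q=np.cos(s[2]),np.sin(s[2]); return np.array([s[0]+c*p[0]-q*p[1],s[1]+q*p[0]+c*p[1],p[2]])
# image corners of grey bed (top z .012): colour-independent manual picks
for rc,p in(((175,345),(-195,-75,12)),((233,334),(-195,75,12))): ob.append(("top",np.array(p)/1e3,rc,"corner"))
f=lambda s:np.concatenate([proj(n,W(s,p))-px for n,p,px,t in ob])
s=min((least_squares(f,[.6,.05,a],loss="soft_l1") for a in(1.3,)),key=lambda r:r.cost)
print("press",s.x,np.degrees(s.x[2]))
for o,r in zip(ob,f(s.x).reshape(-1,2)): print(o[0],o[3],r.round(1))
x=s.x
# book: pink pixels in top view -> press coords at top of book
h=cv2.cvtColor(ims["top"],cv2.COLOR_RGB2HSV)
m=((h[...,0]>160)&(h[...,0]<178)&(h[...,1]>150)&(h[...,2]>90)); m[:140]=0;m[240:]=0;m[:,:150]=0
Q=[]
for rc in np.argwhere(m):
    w=at_z("top",rc,.036)[:2]-x[:2]; c,q=np.cos(x[2]),np.sin(x[2]); Q.append((c*w[0]+q*w[1],-q*w[0]+c*w[1]))
Q=np.array(Q)*1e3;print("book extents",np.percentile(Q,[.5,50,99.5],axis=0),len(Q))
im=ims["top"][:,:,::-1].copy()
L=lambda p:tuple(int(round(v*1)) for v in proj("top",W(x,np.array(p)/1e3))[::-1])
b=im.copy()
for z,pts in((12,[(-195,-75),(165,-75),(165,75),(-195,75)]),(20,[(-190,-56),(60,-56),(60,56),(-190,56)])):
    cv2.polylines(b,[np.array([L((*p,z)) for p in pts])],True,(0,255,0),1)
cv2.circle(b,L((55,0,157)),9,(0,255,255),1)
cv2.imwrite("pics/fit.png",cv2.resize(b[120:260,160:380],None,fx=3.5,fy=3.5,interpolation=cv2.INTER_CUBIC))
print("knob",W(x,np.array([.055,0,.157])),"grasp",ctrl.grasp_offset)
for X in(-.14,-.1,-.15,-.072): print(X,W(x,np.array([X,0,.0])))
E
python3 fit.py
```

```text
press [0.53205342 0.07789482 1.37019846] 78.50658901999492
top knob_top [-0.4 -0.6]
top stop [-2.5 -0.2]
top knob [-1.  -1.9]
top plunger [1.9 2.5]
top press [3.1 1. ]
side knob_top [-1.4 -2.1]
side stop [0.3 2.4]
side knob [ 0.6 -2.1]
side press [72.3 13.7]
top corner [-1. -1.]
top corner [0.7 0.1]
book extents [[-143.75605885  -50.65085774]
 [ -48.09976832   -1.38884978]
 [  22.5904811    51.9080935 ]] 1630
knob [0.54301246 0.13179194 0.157     ] grasp 0.0188
-0.14 [ 0.50415769 -0.05929785  0.        ]
-0.1 [ 0.5121279  -0.02009994  0.        ]
-0.15 [ 0.50216514 -0.06909733  0.        ]
-0.072 [0.51770704 0.00733859 0.        ]
```

View pics/fit.png

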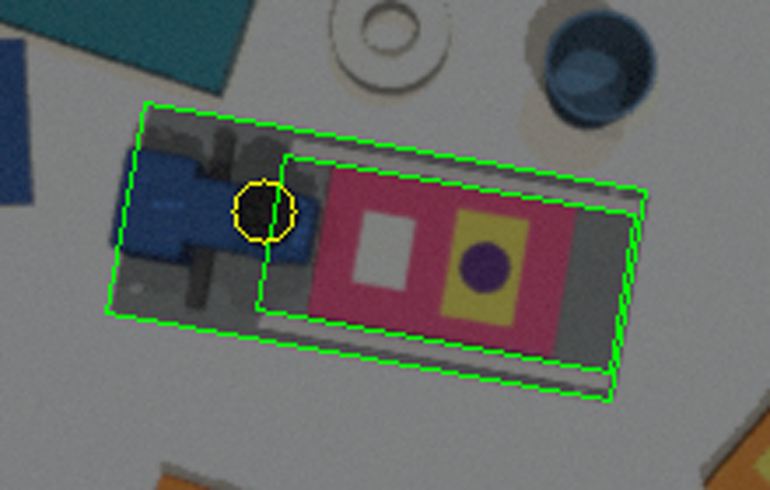

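The overlay matches the bed, rails and knob. The book's near end is at about press x = -145. I'll shut the fingers, turn the tool square to the press and move to behind the book.

Emit:
send_rows(increments=[[[0.13,-0.17,0,-0.07],[0.25,-0.33,0,-0.14],[0.38,-0.5,0,-0.2],[0.5,-0.67,0,-0.27],[0.63,-0.83,0,-0.34],[0.75,-1,0,-0.4]]], jaw=0)

```text
clock: 2.05
tool_pos: [0.3462, 0.445, 0.2268]
orientation: [-180.0, 0.0, -51.4]
force: [-0.1, 0.2, 0.2]
opening: 0.033
gripper_force: 0.0
```

Emit:
send_rows(increments=[[[0.1,-0.2,0,-0.08],[0.2,-0.4,0,-0.16],[0.3,-0.6,0,-0.24],[0.4,-0.8,0,-0.32],[0.5,-1,0,-0.4]]])

```text
clock: 2.68
tool_pos: [0.446, 0.2448, 0.2269]
orientation: [-180.0, 0.0, -85.8]
force: [1.4, 0.4, 0.9]
opening: 0.0004
gripper_force: 0.0
```

Emit:
send_rows(increments=[[[0.05,-0.2,0,-0.05],[0.1,-0.4,0,-0.09],[0.16,-0.6,0,-0.13],[0.21,-0.8,0,-0.16],[0.26,-1,0,-0.185],[0.26,-1,0,-0.185]]])

```text
clock: 3.42
tool_pos: [0.4977, 0.044, 0.2266]
orientation: [-180.0, -0.0, -101.7]
force: [-0.5, 0.1, -0.0]
opening: 0.0005
gripper_force: 0.0
```

Emit:
send_rows(increments=[[[0,-0.25,0,0],[0,-0.5,0,0],[0,-0.7,0,0],[0,-0.7,0,0],[0,-0.7,0,0]]])

```text
clock: 4.05
tool_pos: [0.4976, -0.0934, 0.2266]
orientation: [-180.0, 0.0, -101.5]
force: [-0.4, 0.5, 1.1]
opening: 0.0003
gripper_force: 0.0
```

Emit:
send_rows(increments=[[[0,0,-0.25,0],[0,0,-0.5,0],[0,0,-0.7,0],[0,0,-0.85,0],[0,0,-0.95,0],[0,0,-1,0],[0,0,-1,0]]])

```text
clock: 4.92
tool_pos: [0.4975, -0.0932, 0.0263]
orientation: [180.0, -0.0, -101.4]
force: [0.6, 0.5, 0.8]
opening: 0.0003
gripper_force: 0.0
```

```bash
python3 - <<'E'
from h import *
a=ctrl.snapshot("side")[150:330,200:380,::-1];b=ctrl.snapshot("top")[120:260,180:360,::-1]
a=cv2.resize(a,(399,399));b=cv2.resize(b,(400,311));c=np.zeros((400,800,3),np.uint8);c[:399,:399]=a;c[:311,400:]=b
cv2.imwrite("pics/c.png",c);print(ctrl.get_obs()["tool_pos"])
E
```

```text
[ 0.49815847 -0.0934781   0.02730356]
```

View pics/c.png

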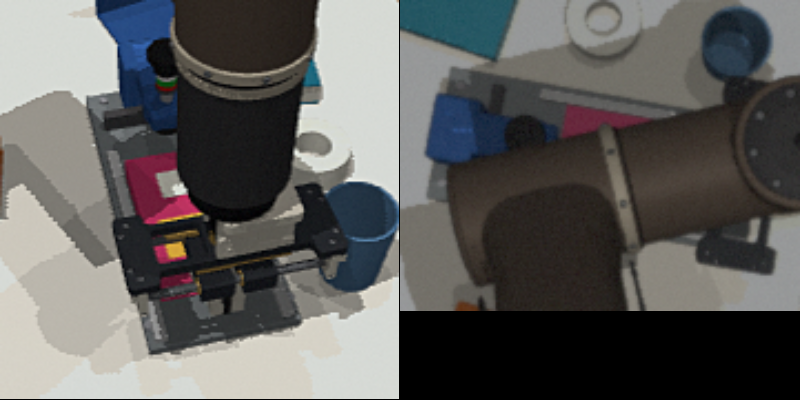

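The fingers are down behind the book, inside the rails. The gripper body passes close to the pen pot's rim (right side of the picture), so I'll raise the tool about 1 mm rather than lower it, then push.

Emit:
send_rows(increments=[[[0,0,0.008,0],[0.01,0.049,0.008,0],[0.02,0.098,0.008,0],[0.03,0.147,0.008,0],[0.037,0.18,0.008,0],[0.043,0.21,0.008,0],[0.049,0.24,0.008,0],[0.055,0.27,0.008,0],[0.061,0.3,0.008,0],[0.067,0.33,0.008,0],[0.074,0.365,0.008,0]]])

```text
clock: 6.4
tool_pos: [0.5123, -0.0206, 0.0281]
orientation: [180.0, -0.0, -101.5]
force: [-0.9, -3.5, 2.9]
opening: 0.0003
gripper_force: 1.6
```

Emit:
send_rows(increments=[[[0.002,0.012,0,0],[0.005,0.024,0,0],[0.005,0.024,0,0]]])

```text
clock: 6.78
tool_pos: [0.5133, -0.0158, 0.0281]
orientation: [-180.0, 0.0, -101.5]
force: [-1.0, -0.2, 0.4]
opening: 0.0003
gripper_force: 0.1
```

Emit:
send_rows(increments=[[[0.002,0.012,0,0],[0.005,0.024,0,0],[0.007,0.034,0,0]]])

```text
clock: 7.15
tool_pos: [0.5146, -0.0092, 0.0281]
orientation: [180.0, -0.0, -101.5]
force: [-0.8, -1.1, 0.1]
opening: 0.0006
gripper_force: 0.8
```

Emit:
send_rows(increments=[[[0.001,0.007,0,0],[0.003,0.015,0,0]]])

```text
clock: 7.4
tool_pos: [0.5152, -0.0062, 0.0281]
orientation: [180.0, 0.0, -101.5]
force: [-1.7, -1.8, -0.3]
opening: 0.0001
gripper_force: 0.6
```

Emit:
send_rows(increments=[[[0.001,0.005,0,0],[0.002,0.01,0,0]]])

```text
clock: 7.65
tool_pos: [0.515, -0.0049, 0.0281]
orientation: [179.9, -0.1, -101.5]
force: [-1.5, -6.3, 0.9]
opening: 0.0005
gripper_force: 3.7
```

Emit:
send_rows(increments=[[[0.001,0.005,0,0],[0.001,0.005,0,0],[0.001,0.005,0,0]]])

```text
clock: 8.02
tool_pos: [0.5146, -0.0047, 0.0281]
orientation: [179.9, -0.1, -101.5]
force: [-1.9, -9.0, 3.2]
opening: 0.0001
gripper_force: 4.2
```

Emit:
send_rows(increments=[[[0.001,0.005,0,0],[0.001,0.005,0,0],[0.001,0.005,0,0]]])

```text
clock: 8.4
tool_pos: [0.5145, -0.0045, 0.0281]
orientation: [179.9, -0.2, -101.5]
force: [-1.0, -13.6, 3.2]
opening: 0.0006
gripper_force: 6.8
```

The force climbs to about 14 N while the tool stalls, so the book seems seated. I'll back off, lift and check with the camera.

Emit:
send_rows(increments=[[[-0.01,-0.03,0,0],[-0.015,-0.06,0,0],[-0.015,-0.06,0.2,0],[-0.015,-0.06,0.45,0],[-0.015,-0.06,0.7,0],[-0.015,-0.06,0.85,0],[-0.015,-0.06,0.86,0]]])

```text
clock: 9.28
tool_pos: [0.5147, -0.0138, 0.203]
orientation: [-179.7, 0.2, -101.5]
force: [0.7, 0.6, -1.0]
opening: 0.0008
gripper_force: 0.0
```

Emit:
send_rows(increments=[[[0,-0.3,0.1,0],[0,-0.6,0.2,0],[0,-0.9,0.2,0],[0,-0.9,0.2,0]]])

```text
clock: 9.78
tool_pos: [0.5123, -0.1977, 0.2389]
orientation: [179.9, -0.0, -101.8]
force: [-0.3, 0.7, -0.2]
opening: 0.0004
gripper_force: 0.0
```

```bash
sed 's#pics/fit#pics/fit2#' fit.py>fit2.py; python3 fit2.py; python3 - <<'E'
from h import *
cv2.imwrite("pics/s2.png",cv2.resize(ctrl.snapshot("side")[150:320,220:370,::-1],(528,599)))
E
```

```text
press [0.53180638 0.07685329 1.36776102] 78.36693366655615
top knob_top [-0.6 -4. ]
top stop [-0.6 -2.5]
top plunger [4.7 2.1]
top press [ 0.5 -0.1]
side knob_top [-1.4 -1.3]
side stop [0.1 3.1]
side knob [-0.1 -2.3]
side plunger [31.1  2.2]
side press [54.8  2.5]
top corner [-0.7 -0.5]
top corner [1.  0.4]
book extents [[-40.76245969 -49.64508313]
 [ 39.33566697  29.53848903]
 [ 97.22752565  53.01363223]] 858
knob [0.54289676 0.13072354 0.157     ] grasp 0.0188
-0.14 [ 0.50357633 -0.06027097  0.        ]
-0.1 [ 0.51164206 -0.02109261  0.        ]
-0.15 [ 0.5015599  -0.07006556  0.        ]
-0.072 [0.51728807 0.00633224 0.        ]
```

View pics/fit2.png

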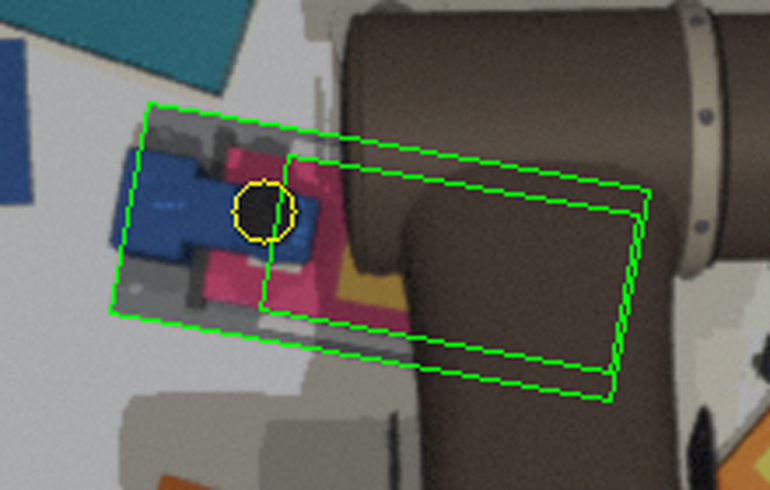

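View pics/s2.png

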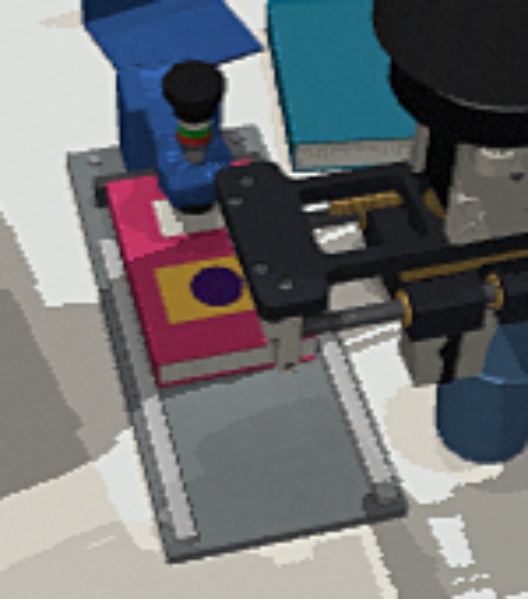

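The book's leading end now meets the dark stop across its width (97–100 mm in the press frame). Next I'll go above the knob.

Emit:
send_rows(increments=[[[0.04,0.25,0,0],[0.08,0.5,0,0],[0.12,0.75,0,0],[0.15,1,0,0],[0.15,1,0,0]]])

```text
clock: 11.05
tool_pos: [0.5434, 0.0085, 0.2401]
orientation: [-180.0, 0.0, -101.3]
force: [0.4, -0.7, 0.4]
opening: 0.0004
gripper_force: 0.0
```

Emit:
send_rows(increments=[[[0,0.3,0,0],[0,0.5,0,0],[0,0.645,0,0],[0,0.645,-0.2,0],[0,0.645,-0.3,0],[0,0.645,-0.35,0],[0,0.645,-0.35,0]]])

```text
clock: 11.92
tool_pos: [0.5431, 0.1341, 0.17]
orientation: [180.0, -0.0, -101.5]
force: [0.1, 0.5, -0.0]
opening: 0.0003
gripper_force: 0.0
```

```bash
python3 - <<'E'
from h import *
cv2.imwrite("pics/s3.png",cv2.resize(ctrl.snapshot("side")[110:260,200:350,::-1],(599,599)))
o=ctrl.get_obs();print(o["tool_pos"],o["force"])
E
```

```text
[0.54352129 0.1343456  0.17070618] [ 0.19009432  0.54790769 -0.1307527 ]
```

View pics/s3.png

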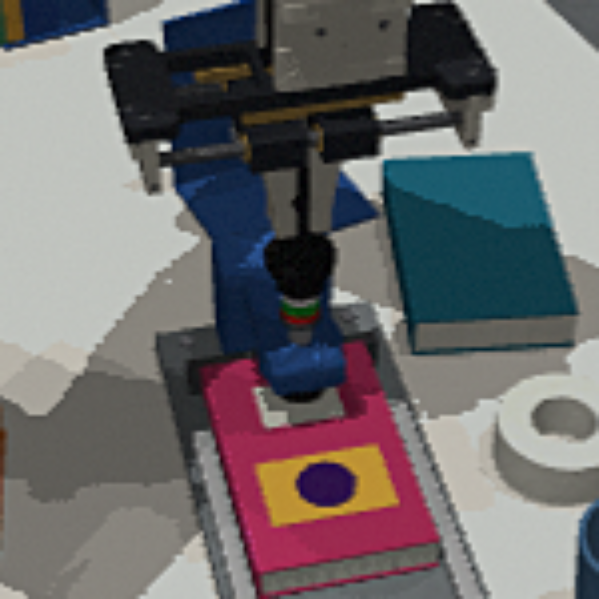

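The closed fingers stand centred over the knob. Now I'll press down stepwise.

Emit:
send_rows(increments=[[[0,-0.013,-0.03,0],[0,-0.013,-0.06,0],[0,-0.013,-0.08,0],[0,-0.013,-0.1,0],[0,-0.013,-0.12,0],[0,-0.013,-0.12,0]]])

```text
clock: 12.72
tool_pos: [0.5432, 0.132, 0.146]
orientation: [-180.0, -0.0, -101.5]
force: [-0.6, -0.4, 2.7]
opening: 0.0004
gripper_force: 1.1
```

Emit:
send_rows(increments=[[[0,0,-0.01,0],[0,0,-0.02,0],[0,0,-0.02,0],[0,0,-0.02,0]]])

```text
clock: 13.22
tool_pos: [0.5432, 0.1321, 0.1423]
orientation: [-180.0, 0.0, -101.5]
force: [0.7, -1.5, 4.0]
opening: 0.0005
gripper_force: 2.0
```

Emit:
send_rows(increments=[[[0,0,-0.01,0],[0,0,-0.02,0],[0,0,-0.02,0],[0,0,-0.02,0]]])

```text
clock: 13.72
tool_pos: [0.5432, 0.1321, 0.1383]
orientation: [-180.0, 0.0, -101.5]
force: [-0.4, -1.3, 5.4]
opening: 0.0006
gripper_force: 2.9
```

Emit:
send_rows(increments=[[[0,0,-0.01,0],[0,0,-0.02,0],[0,0,-0.03,0],[0,0,-0.03,0],[0,0,-0.03,0]]])

```text
clock: 14.35
tool_pos: [0.5433, 0.132, 0.1327]
orientation: [-180.0, 0.0, -101.5]
force: [-1.4, -2.0, 8.6]
opening: 0.0003
gripper_force: 4.4
```

```bash
python3 - <<'E'
from h import *
im=ctrl.snapshot("side")
F=[];Z=[]
for i in range(12):
    ctrl.snapshot("top") if i%2 else ctrl.snapshot("side"); o=ctrl.get_obs();F.append(o["force"]);Z.append(o["tool_pos"])
print(np.mean(F,0),np.std(F,0),np.mean(Z,0))
cv2.imwrite("pics/s4.png",cv2.resize(im[155:205,245:305,::-1],(720,600),interpolation=cv2.INTER_CUBIC))
E
```

```text
[-1.55839074 -1.65052879  8.50156137] [0.33374403 0.56995714 0.49032149] [0.54331392 0.13206372 0.13274641]
```

View pics/s4.png

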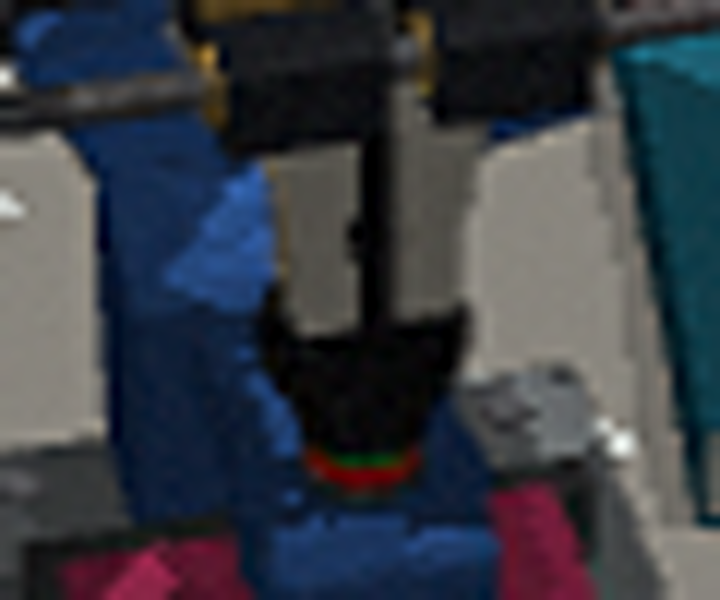

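A thin strip of green still shows below the skirt, with the red band fully clear. Travel works out at about 10 mm and the push at 8.5 N, so the skirt is well inside the green. I'll hand it in.

```bash
python3 -c "
from plant import ctrl
print(ctrl.close_job())"
```

```text
the job is handed in; nothing more can be done
None
```

The pink book is seated against the end stop, and I handed the job in still holding the knob in the green band at about 8.5 N and roughly 10 mm of travel; I left everything else on the table untouched.

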